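# Knock a cured resin bar out of an embedding mould from below

### The arm

A 6-joint arm with a two-finger parallel gripper is mounted at the origin on a cart in front of the work surface, level with it; the furniture and walls round the work are solid. World frame = base frame: x ahead of the robot, y to its left, z up, the work surface at z = 0. Lengths are in m, angles in rad, forces in N, time in s.
With the tool pointing down it reaches from about 0.375 to 0.975 m from the base axis. Payload 3.8 kg.
Tool frame: the origin (TCP) lies on the centre line of the jaws, within the pads' length; the fingertips stand 25 mm ahead of it and the grasp point (between the pads) lies 6 mm ahead of it; y points along the fingers, z is the direction in which the jaws open and shut, and the axes are right-handed (so a half turn about y gives the same grasp; the last joint's range is limited). The gripper opens to 85 mm and grips with 20 to 120 N. Pads are 22 mm wide; open, the fingers measure 114 mm over their backs; the gripper's body (76 mm by 85 mm) begins 54 mm behind the grasp point. The pads swing forward as they close: fully open they stand 13 mm farther back than shut.
Start: joints at [1.168, 0.264, 1.604, -0, 1.274, -0.037], TCP at [0.241, 0.63, 0.256] pointing down, gripper open.
Joint ranges: [-2.63, 2.63], [-0.94, 2.18], [0.31, 2.57], [-1.31, 4.45], [0, 2.66], [-2.55, 2.55]. Speed limits (rad/s): [2.57, 2.57, 3.14, 3.14, 3.14, 3.14].

### API

Orientations are given as a rotation vector (axis times angle).
In Python, from workcell import bot gives the robot as it stands.
- The arm moves only by the shell command python3 -m jog 'ROWS' [FORCE]. ROWS is JSON, a list of rows, each a list of 5 numbers: the shift along the world's x, y, z in mm, then the turn about the world's z in degrees, then the finger opening in mm, from 0 to 85.4. A call has exactly 10 rows; each row is the pose to reach, as a shift and turn from the pose commanded when the call began; what a row does not reach only later rows make up. A row lasts 1/8 s, in which the tool goes at most 62.5 mm and 10.7 degrees, less where a joint would pass 70% of its speed; a pose out of reach is approached as far as the arm can. A call with a gripper value outside its range is refused whole. The fingers move at their own pace and stop on an object; FORCE is the grip in N (left out, the last holds). Time passes only in rows, so rows that repeat a pose let the fingers close, or fill a call up. It gives the time, the measured TCP pose, the force and the opening at its end, in the units of the state.
- bot.read_state(): the state, without advancing time (a new reading comes with each control period).
- bot.read_camera(name): name is "side" or "top"; returns a dict with "pixels" (420x560x3 uint8, red, green, blue), "fx", "fy", "cx", "cy" (pixels), "R" (3x3) and "t" (3): a world point X has camera coordinates R X + t. Camera axes: x right, y down, z forward; pixel columns grow to the right and rows downward; lengths in m; the calibration is good to about 2 mm. A picture is of the moment at which its call begins. There is no depth.
- bot.finish_job(): hands the job in, once; it reports no verdict.
The state is a dict: "time": time; "q": joint angles; "joint_vel": joint speeds; "joint_torque": joint torques, N m; "tool_pos": TCP position; "tcp_rot": TCP orientation; "wrist_force": force on the tool from outside, world axes, zero at the start; "torque": the same for the moment, N m; "width": opening from 0.0 (shut) to 1.0 (fully open).
Only numpy, scipy, OpenCV 4.12 (cv2) and the standard library are available. Lean on these libraries where they do the work, as an engineer would, in place of code of your own. Each camera call takes 0.05 s, during which the arm holds its last target.

### The job

The cured amber resin bar is stuck flush in the aluminium mould. With the blue C-shaped knockout tool, feel from below for the hidden knockout hole, push the pin up through it and lift until the bar stands well proud, then take the tool out again and stand it upright on the worktop, clear of the mould. Lift the bar out and set it in the steel tray the same way up as it was in the mould, without disturbing the loose things around.

Things in the scene. Friction and masses are not known exactly. Their poses are not given: they have to be found in the camera images.
- mould: Fixed embedding mould: aluminium block 70 (x) x 140 (y) mm, underside at z = 58, top at z = 98 mm, on two dark legs at its y ends (inner faces at y = +-69 mm, feet out to +-103). Below, the bridge is open to -x (front) and +x. Origin: on the worktop under the block's centre; z up, y along the block. Cavity in the top: 29 (x) x 86 (y) mm, 32 deep, centred.
- plate_middle (a point): Middle of the mould's underside (x = y = 0, z = 58). A bottom plate 8 mm thick lies flush here, with one round knockout hole 14 mm across at x = 0 but at an unknown y from -12 to +12 mm of the mould. It cannot be seen; it stays put when touched. Feel for it: a pin stopped at z = 58 has met the plate; a pin past 58 is in the hole and meets the bar at z = 66.
- strips (a point): Middle of the cavity, z = 86. Two orange sprung strips in the long walls, z = 78 to 94 mm, grip the bar by friction: pushing it up takes roughly 3 to 10 N (it may tilt a little), and it stays where it was pushed as long as its underside is below z = 94.
- resin_bar: Cured amber resin bar, loose, 26 (x) x 80 (y) x 32 mm (z), 90 g. Origin: centre of its underside, z up. At the start it sits in the mould with its underside at the mould's z = 66 mm and its top flush with the mould's top, axes parallel to the mould's.
- knockout_tool: Blue C-shaped tool, loose, about 0.3 kg, standing on its foot. Origin: underside of the foot, right under the pin; z up. Foot x -75 to +15, 40 wide (y), 10 thick. Column x -75 to -59, 30 wide. Top arm x -75 to +18, z 135 to 147 mm. The C is open to +x and goes under the mould from the front, opening first; fully lifted, its foot meets the mould's underside with the bar raised 26 mm.
- grip_block (a point): Centre of the tool's yellow grip block, right above the pin: 32 x 32 mm, z = 147 to 191 mm above the foot's underside, sides parallel to the tool's x and y.
- pin_tip (a point): Tip of the tool's upright steel pin: 10 mm diameter, from z = 10 to its tip at z = 44 mm above the foot's underside; the last 4 mm taper to 5 mm across. With the foot on the worktop the tip is 14 mm below the mould's underside.
- tray: Shallow steel tray, fixed, 130 (x) x 120 (y) mm, rim 14 mm high, walls and floor 3 mm. Origin: centre of its underside, z up.
- tape_roll: Bystander: loose roll of masking tape lying flat, 100 mm across, 24 high. Origin: centre of its underside.
- petri_dish: Bystander: loose petri dish with a pink base, 60 mm across, 15 high. Origin: centre of its underside.
- stain_bottle: Bystander: small loose brown bottle with a black cap, 34 mm across, 75 high, standing. Origin: centre of its underside.
- marker_red: Bystander: loose marker pen with a red cap lying along its y axis, 132 mm long, 14 high. Origin: under its middle.
Not all that is in view belongs to the job. What is shaped like the resin_bar but yellow is not meant.

How it is judged:
On the way:
1. the knockout pin, up through the hole in the bottom plate, has pushed the bar at least 12 mm up out of the mould (z of resin_bar in the frame of mould above 0.078 m and z of pin_tip in the frame of mould above 0.072 m and horizontal distance between pin_tip and mould below 0.022 m), for 0.1 s.
At the end, for the whole second after the job is handed in: The bar rests on the tray floor, same way up as in the mould (within 6 degrees), its middle within 50 mm (tray x) and 45 mm (tray y) of the tray's middle; the tool stands upright on the worktop (within 6 degrees), its pin over 50 mm from the mould's centre; both at rest (x of resin_bar in the frame of tray between -0.05 and 0.05 m and y of resin_bar in the frame of tray between -0.045 and 0.045 m and z of resin_bar in the frame of tray below 0.008 m and angle between each of resin_bar, knockout_tool's own z axis and vertical below 0.1 rad and linear speed of each of resin_bar, knockout_tool below 0.02 m/s and height (world z) of knockout_tool between -0.005 and 0.005 m and horizontal distance between knockout_tool and mould above 0.05 m); the robot touches nothing.
It fails at once if the tape roll is moved more than 30 mm (distance of tape_roll from where it was at the start of the episode above 0.03 m).
It fails at once if the petri dish is moved more than 30 mm (distance of petri_dish from where it was at the start of the episode above 0.03 m).
It fails at once if the stain bottle is moved more than 30 mm (distance of stain_bottle from where it was at the start of the episode above 0.03 m).
It fails at once if the marker red is moved more than 30 mm (distance of marker_red from where it was at the start of the episode above 0.03 m).
It also fails if it takes over 64 s, if anything falls off the work surface, if the arm or the gripper's body presses on something with over 40 N, if the wrist force passes 120 N, or if a joint passes its speed limit or range.

## Working session

There is one attempt and no reset: what is moved stays moved. The work goes in short steps, Python scripts to look and compute and a shell command to move; the robot and the scene stay as the last step left them, time stands still between calls to the robot, and variables do not carry over. Pictures are saved under pics/ and viewed, and the job is handed in when it is done.

```bash
mkdir -p pics; ls; python3 - <<'E'
from workcell import bot
import cv2,numpy as np
s=bot.read_state();print({k:np.round(v,3) for k,v in s.items()})
for n in("side","top"):
    c=bot.read_camera(n);cv2.imwrite(f"pics/{n}0.png",c["pixels"][:,:,::-1])
    print(n,c["fx"],c["fy"],c["cx"],c["cy"],np.round(c["R"],4).tolist(),np.round(c["t"],4), -np.array(c["R"]).T@c["t"])
E
```

```text
pics
{'time': np.float64(0.0), 'q': array([ 1.168,  0.265,  1.605, -0.   ,  1.274, -0.037]), 'joint_vel': array([ 0.002, -0.001,  0.   ,  0.001,  0.   ,  0.   ]), 'joint_torque': array([-2.0000e-03, -5.1513e+01, -3.6730e+01, -0.0000e+00,  1.3000e-02,
        0.0000e+00]), 'tool_pos': array([0.241, 0.63 , 0.255]), 'tcp_rot': array([-1.554,  0.287, -0.287]), 'wrist_force': array([ 0.02 , -0.356,  0.538]), 'torque': array([-0.025, -0.028,  0.018]), 'width': np.float64(0.996)}
side 495.7296364471777 495.7296364471777 282.06497192367823 208.5856261625104 [[-0.9339, 0.3573, -0.0153], [0.2612, 0.6524, -0.7114], [-0.2442, -0.6684, -0.7026]] [ 0.5276 -0.0517  1.7264] [0.92781509 0.99911275 1.18419634]
top 433.07085745023875 433.07085745023875 281.4487264092785 213.9068254779619 [[0.0288, -0.9995, 0.015], [-0.9901, -0.0306, -0.1371], [0.1374, -0.0109, -0.9905]] [-0.0536  0.5443  1.2346] [ 0.37077755 -0.02355021  1.29823269]
```

View pics/top0.png

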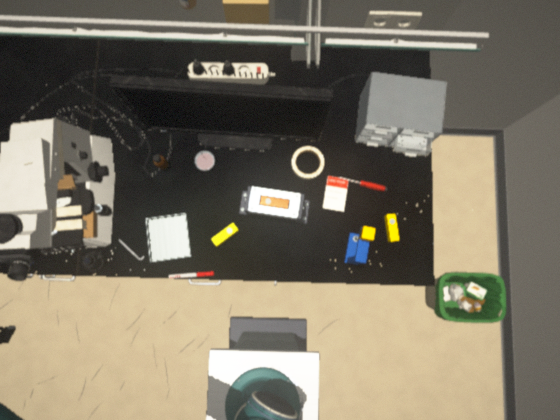

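View pics/side0.png

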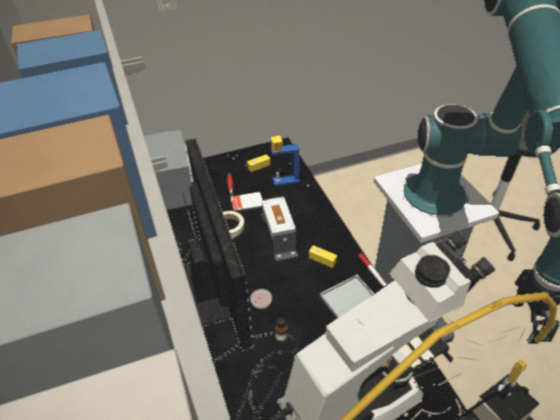

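```bash
cat > h.py <<'E'
from workcell import bot
import cv2,numpy as np
def cam(n):
    c=bot.read_camera(n);c["R"]=np.array(c["R"]);c["t"]=np.array(c["t"]);c["n"]=n;return c
def proj(c,X):
    X=np.atleast_2d(X)@c["R"].T+c["t"];return np.c_[c["fx"]*X[:,0]/X[:,2]+c["cx"],c["fy"]*X[:,1]/X[:,2]+c["cy"]]
def ray(c,u,v,z):
    d=c["R"].T@np.array([(u-c["cx"])/c["fx"],(v-c["cy"])/c["fy"],1.]);o=-c["R"].T@c["t"]
    return o+d*(z-o[2])/d[2]
def crop(c,x0,y0,x1,y1,s,f,draw=()):
    im=cv2.resize(c["pixels"][y0:y1,x0:x1,::-1],None,fx=s,fy=s,interpolation=cv2.INTER_CUBIC)
    for P,col in draw:
        p=(proj(c,P)-[x0,y0]+0.5)*s
        cv2.polylines(im,[p.round().astype(int)],True,col,1)
    cv2.imwrite(f,im)
def box(T,x0,x1,y0,y1,z):
    x,y,a=T;P=np.array([[x0,y0],[x1,y0],[x1,y1],[x0,y1]],float)
    c,s=np.cos(a),np.sin(a)
    return np.c_[P@np.array([[c,s],[-s,c]])+[x,y],np.full(4,z)]
E
python3 - <<'E'
from h import *
c=cam("top");crop(c,135,140,415,290,2.8,"pics/tc.png")
crop(c,225,170,325,235,8,"pics/tm.png");crop(c,330,200,410,275,8,"pics/tt.png")
s=cam("side");crop(s,210,120,410,280,4,"pics/sc.png")
print(proj(c,[[.241,.63,.2]]))
E
```

```text
[[  7.06366618 319.46080311]]
```

View pics/tc.png

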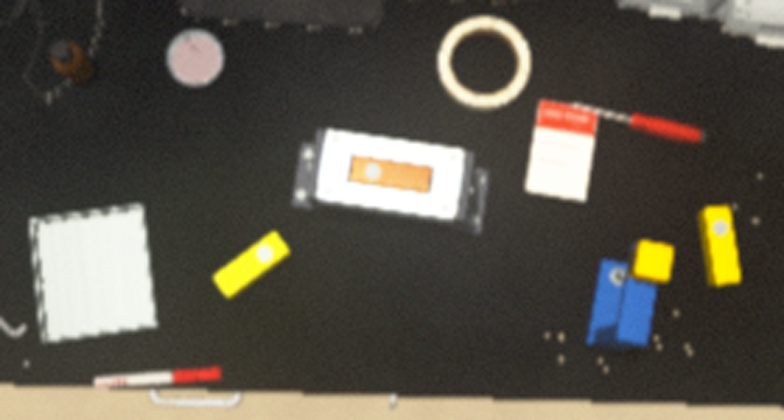

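View pics/tm.png

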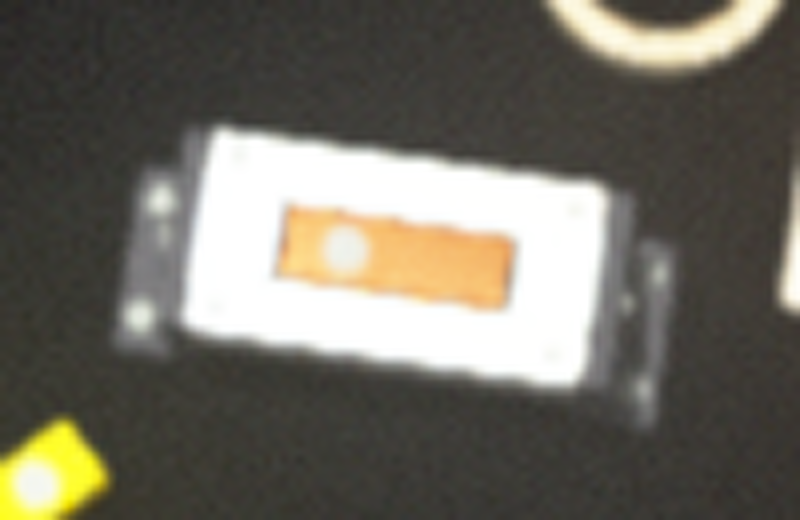

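View pics/tt.png

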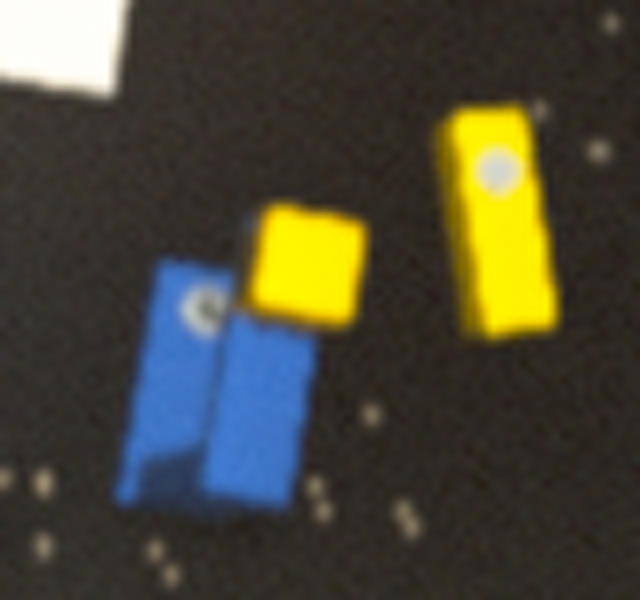

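View pics/sc.png

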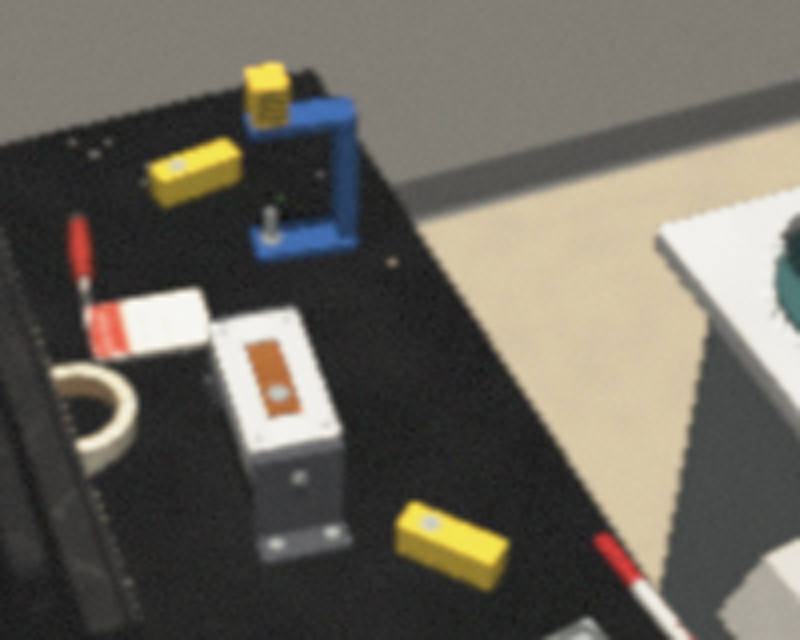

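```bash
cat > m.py <<'E'
from h import *
from scipy.optimize import least_squares
c=cam("top");s=cam("side")
def fit(name,obs,x0):
    def r(T):return np.concatenate([((proj(C,box(T,*b,z))-np.array(q))).ravel() for C,b,z,q in obs])
    o=least_squares(r,x0,loss="soft_l1");print(name,np.round(o.x[:2]*1000,1),np.degrees(o.x[2]).round(2),"res",np.round(o.fun,1));return o.x
Q=lambda q,x,y,k:np.array(q,float)/k+[x,y]-0.5
def four(C,q,z):
    P=np.array([ray(C,u,v,z) for u,v in q]);print(C["n"],np.round(P.mean(0)[:2]*1000,1),"edges",[round(np.linalg.norm(P[i]-P[i-1])*1000) for i in range(4)],"ang",[round(np.degrees(np.arctan2(*(P[i]-P[i-1])[[1,0]])),1) for i in range(4)])
mt=Q([(215,128),(607,185),(585,385),(183,330)],225,170,8);four(c,mt,.098)
ms=Q([(213,328),(295,308),(342,432),(250,452)],210,120,4);four(s,ms,.098)
gt=Q([(265,205),(368,222),(350,328),(250,312)],330,200,8);four(c,gt,.191)
gs=Q([(246,70),(268,63),(290,68),(268,76)],210,120,4);four(s,gs,.191)
ts=Q([(30,218),(144,205),(157,327),(45,341)],135,140,2.8);four(c,ts,.014)
for n,q in (("pinbase top",(200,308)),):
    print(n,ray(c,*Q([q],330,200,8)[0],.044))
E
python3 m.py
```

```text
top [571.7 -15.3] edges [73, 140, 72, 142] ang [np.float64(-6.6), np.float64(-96.6), np.float64(175.1), np.float64(83.9)]
side [570.  -16.5] edges [137, 69, 141, 71] ang [np.float64(-97.8), np.float64(177.8), np.float64(83.5), np.float64(-5.2)]
top [ 482.2 -259.9] edges [35, 34, 35, 32] ang [np.float64(-7.7), np.float64(-97.7), np.float64(170.4), np.float64(82.6)]
side [ 477.8 -271.6] edges [20, 21, 20, 21] ang [np.float64(-46.2), np.float64(-173.7), np.float64(137.3), np.float64(9.4)]
top [470.4 295.9] edges [132, 121, 131, 118] ang [np.float64(10.9), np.float64(-81.6), np.float64(-170.6), np.float64(98.8)]
pinbase top [ 0.48065249 -0.25178529  0.044     ]
```

```bash
cat > ov.py <<'E'
from h import *
M=(.571,-.016,np.radians(-6.3));T=(.481,-.260,np.radians(-8.5));Y=(.470,.296,np.radians(9))
g=(0,255,0);r=(0,0,255);k=(255,0,255)
D=[(box(M,-.035,.035,-.07,.07,.098),r),(box(M,-.013,.013,-.04,.04,.098),g),
(box(T,-.016,.016,-.016,.016,.191),r),(box(T,-.016,.016,-.016,.016,.147),r),(box(T,-.075,.015,-.02,.02,.01),g),(box(T,-.005,.005,-.005,.005,.044),k),(box(T,-.075,-.059,-.015,.015,.147),g),
(box(Y,-.065,.065,-.06,.06,.014),r)]
def run(i):
    c=cam("top");s=cam("side")
    crop(c,330,200,410,275,8,f"pics/ot{i}.png",D);crop(c,225,170,325,235,8,f"pics/om{i}.png",D)
    crop(s,210,120,310,250,5,f"pics/os{i}.png",D)
    a=[cv2.imread(f"pics/{n}{i}.png") for n in("ot","om","os")]
    a=[cv2.resize(x,(int(x.shape[1]*f),int(x.shape[0]*f))) for x,f in zip(a,(.5,.45,.9))]
    im=np.zeros((590,800,3),np.uint8)
    im[:a[0].shape[0],:a[0].shape[1]]=a[0];im[300:300+a[1].shape[0],:a[1].shape[1]]=a[1];im[:a[2].shape[0],365:][:,:a[2].shape[1]]=a[2][:, :435]
    cv2.imwrite(f"pics/ov{i}.png",im)
if __name__=="__main__":run(1)
E
python3 ov.py
```

```text
(no output)
```

View pics/ov1.png

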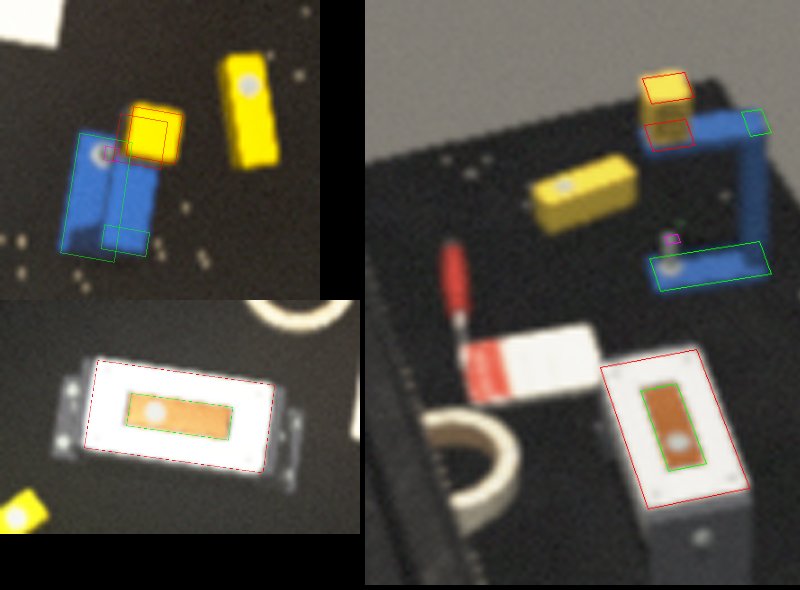

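```bash
python3 - <<'E'
from h import *
from scipy.spatial.transform import Rotation as R
s=bot.read_state();m=R.from_rotvec(s["tcp_rot"]).as_matrix();print(m.round(3),s["tool_pos"].__repr__())
print("jaw yaw",np.degrees(np.arctan2(m[1,2],m[0,2])))
E
```

```text
[[ 0.934 -0.     0.358]
 [-0.358 -0.     0.934]
 [-0.    -1.    -0.   ]] array([0.24141025, 0.63025805, 0.25609751])
jaw yaw 69.03952672595881
```

```bash
python3 -m jog '[[10,-50,20,-8,80],[30,-105,30,-16,80],[50,-160,30,-24,80],[85,-210,30,-32,80],[120,-260,30,-40,80],[150,-310,30,-48,80],[175,-365,30,-56,80],[190,-420,30,-64,80],[197,-480,30,-71,80],[203,-540,30,-77.5,80]]'
```

```text
time: 1.65
tool_pos: [0.4445, 0.0885, 0.2866]
tcp_rot: [-1.133, 1.319, -1.32]
wrist_force: [1.1, -0.1, -0.1]
width: 0.939
```

```bash
python3 -m jog '[[8,-58,0,0,80],[15,-116,0,0,80],[22,-174,0,0,80],[28,-232,0,0,80],[34,-290,0,0,80],[38.5,-350,0,0,80],[38.5,-350,0,0,80],[38.5,-350,-30,0,80],[38.5,-350,-50,0,80],[38.5,-350,-50,0,80]]'
python3 - <<'E'
from h import *
c=cam("top");crop(c,320,180,420,280,6,"pics/t2.png");s=cam("side");crop(s,210,60,330,200,4,"pics/s2.png")
a=cv2.imread("pics/t2.png");b=cv2.imread("pics/s2.png");print(a.shape,b.shape)
im=np.zeros((560,800,3),np.uint8);a=cv2.resize(a,(320,320));im[:320,:320]=a;im[:,320:]=b;cv2.imwrite("pics/c2.png",im)
E
```

```text
time: 2.9
tool_pos: [0.4816, -0.258, 0.234]
tcp_rot: [-1.138, 1.321, -1.313]
wrist_force: [-0.1, -0.6, 0.3]
width: 0.935
(600, 600, 3) (560, 480, 3)
```

View pics/c2.png

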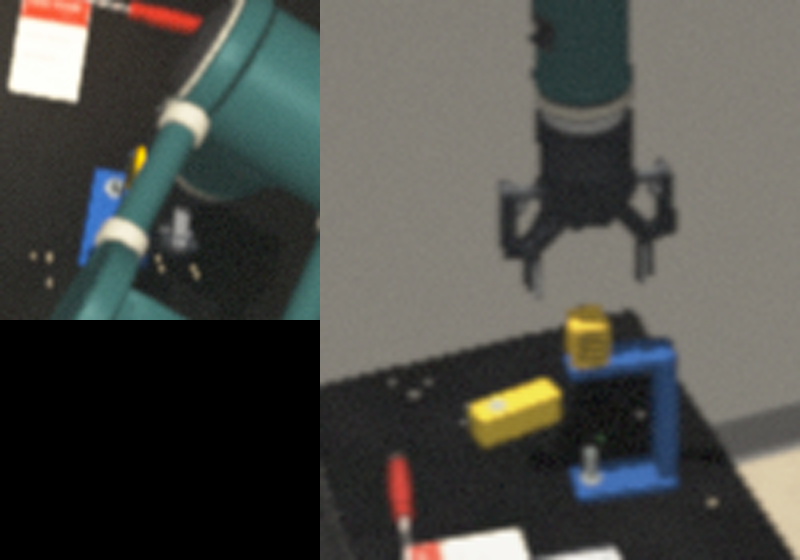

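Side view: the open jaws straddle the yellow grip block (crop 590,340) along the tool's x axis; the column is on the right. I'll descend and grip.

```bash
python3 -m jog '[[0,0,-20,0,80],[0,0,-40,0,80],[0,0,-58,0,80],[0,0,-58,0,80],[0,0,-58,0,20],[0,0,-58,0,20],[0,0,-58,0,20],[0,0,-58,0,20],[0,0,-58,0,20],[0,0,-58,0,20]]' 70
```

```text
time: 4.25
tool_pos: [0.4837, -0.26, 0.1793]
tcp_rot: [-1.135, 1.315, -1.319]
wrist_force: [1.3, 1.0, 5.2]
width: 0.371
```

```bash
python3 -m jog '[[0,0,2,0,20],[0,0,4,0,20],[0,0,6,0,20],[0,0,7,0,20],[0,0,7,0,20],[0,0,7,0,20],[0,0,7,0,20],[0,0,7,0,20],[0,0,7,0,20],[0,0,7,0,20]]'
python3 - <<'E'
from h import *
from scipy.spatial.transform import Rotation as R
st=bot.read_state();m=R.from_rotvec(st["tcp_rot"]).as_matrix();print("jaw yaw",np.degrees(np.arctan2(m[1,2],m[0,2])),st["tool_pos"],st["wrist_force"],st["torque"])
s=cam("side");crop(s,210,60,330,200,4,"pics/s3.png")
E
```

```text
time: 5.5
tool_pos: [0.483, -0.2596, 0.1853]
tcp_rot: [-1.136, 1.317, -1.317]
wrist_force: [-0.3, -0.4, -3.9]
width: 0.363
jaw yaw -8.456533522537638 [ 0.48296585 -0.25964786  0.18527979] [-0.30236287 -0.39392782 -3.91672652] [ 0.02489939 -0.10277099 -0.05305324]
```

View pics/s3.png

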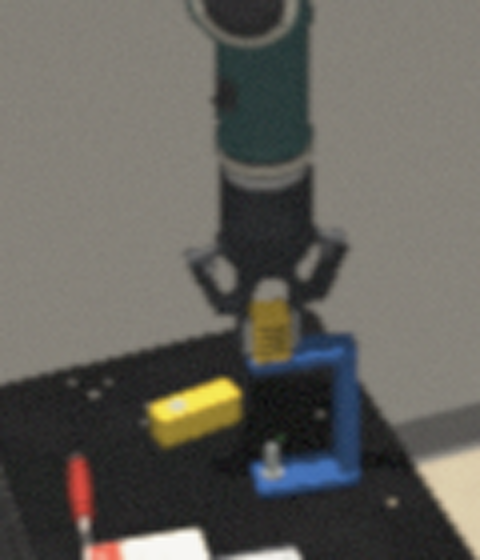

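```bash
python3 -m jog '[[0,20,0,0,20],[0,50,0,0,20],[0,90,0,0.5,20],[0,130,0,1,20],[1,170,0,1.5,20],[2,210,0,2,20],[3,240,0,2.2,20],[3.5,253,0,2.2,20],[3.5,253,0,2.2,20],[3.5,253,0,2.2,20]]'
sed -i 's/^T=.*//' ov.py
python3 - <<'E'
import re
t=open('ov.py').read().replace(';T=(.481,-.260,np.radians(-8.5))',';T=(.4865,-.0067,np.radians(-6.3))')
t=t.replace('.191)','.197)').replace('.147)','.153)').replace('.01)','.016)').replace('.044)','.050)').replace('330,200,410,275','235,180,315,255');open('ov2.py','w').write(t)
E
python3 -c "
import ov2;from ov2 import *
s=cam('side');crop(s,220,100,320,220,5,'pics/s4.png',D)"
```

```text
time: 6.8
tool_pos: [0.4864, -0.0073, 0.1853]
tcp_rot: [-1.156, 1.289, -1.29]
wrist_force: [-0.2, -0.4, -3.3]
width: 0.364
```

View pics/s4.png

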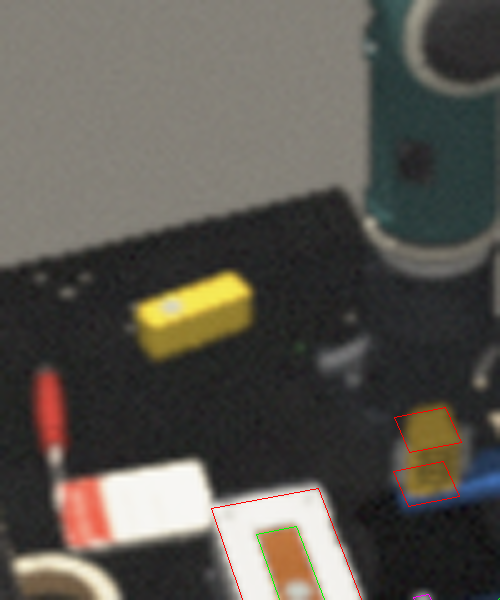

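```bash
python3 -c "
import ov2;from ov2 import *
s=cam('side');crop(s,245,165,335,265,6,'pics/s5.png',D)"
```

```text
(no output)
```

View pics/s5.png

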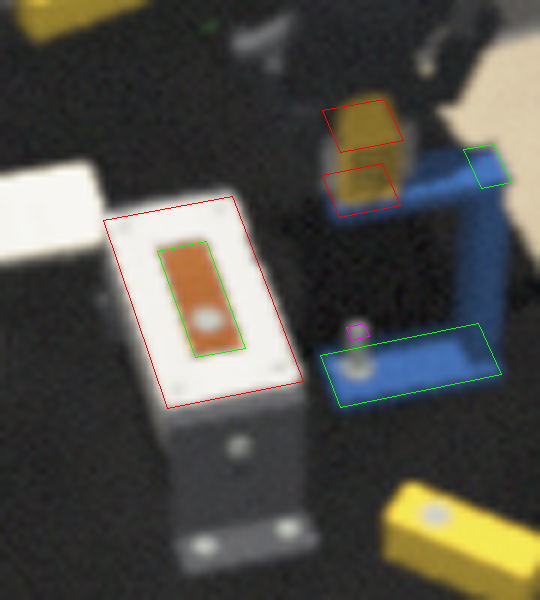

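```bash
python3 -m jog '[[10,-1.1,0,0,20],[25,-2.8,0,0,20],[40,-4.4,0,0,20],[55,-6.1,0,0,20],[70,-7.7,0,0,20],[80,-8.8,0,0,20],[84,-9.3,0,0,20],[84,-9.3,0,0,20],[84,-9.3,4,0,20],[84,-9.3,7,0,20]]'
python3 -c "
import ov2;from ov2 import *
s=cam('side');c=cam('top');crop(s,225,145,315,245,6,'pics/s6.png',D[:2]);crop(c,225,170,325,235,8,'pics/t6.png',D[:2])"
```

```text
time: 8.15
tool_pos: [0.5702, -0.0159, 0.1927]
tcp_rot: [-1.155, 1.289, -1.289]
wrist_force: [0.1, 0.6, -3.7]
width: 0.363
```

View pics/s6.png

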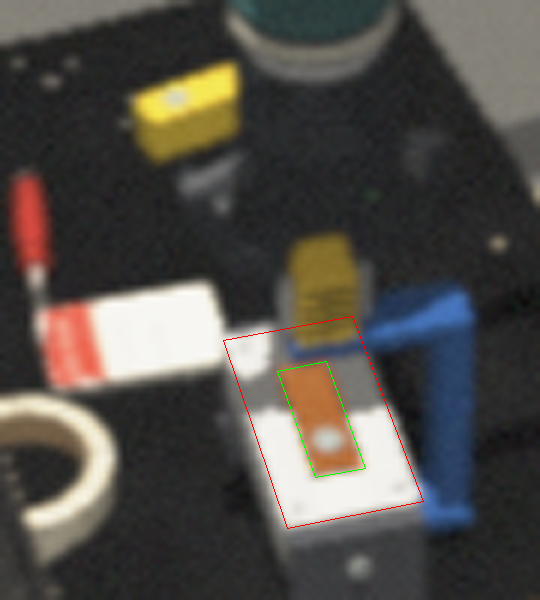

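```bash
python3 -m jog '[[0,0,3,0,20],[0,0,5,0,20],[0,0,6,0,20],[0,0,6,0,20],[0,0,6,0,20],[0,0,6,0,20],[0,0,6,0,20],[0,0,6,0,20],[0,0,6,0,20],[0,0,6,0,20]]'
```

```text
time: 9.5
tool_pos: [0.5698, -0.0158, 0.1941]
tcp_rot: [-1.157, 1.291, -1.288]
wrist_force: [6.7, -0.2, -24.9]
width: 0.366
```

```bash
python3 -m jog '[[0,0,-2,0,20],[0,0,-2.5,0,20],[0.1,1,-2.5,0,20],[0.2,2,-2.5,0,20],[0.3,3,-2.5,0,20],[0.4,4,-2.5,0,20],[0.6,5,-2.5,0,20],[0.7,6,-2.5,0,20],[0.8,7,-2.5,0,20],[0.8,7,-2.5,0,20]]'
```

```text
time: 10.75
tool_pos: [0.5701, -0.0112, 0.1939]
tcp_rot: [-1.162, 1.288, -1.291]
wrist_force: [4.4, -5.6, -22.3]
width: 0.365
```

```bash
python3 -m jog '[[0,0,-1.5,0,20],[0,0,-1.5,0,20],[0.1,1,-1.5,0,20],[0.2,2,-1.5,0,20],[0.3,3,-1.5,0,20],[0.4,4,-1.5,0,20],[0.5,5,-1.5,0,20],[0.5,5,-1.5,0,20],[0.5,5,-1.5,0,20],[0.5,5,-1.5,0,20]]'
```

```text
time: 12.0
tool_pos: [0.572, -0.0038, 0.195]
tcp_rot: [-1.155, 1.288, -1.289]
wrist_force: [-0.6, -0.1, -2.6]
width: 0.37
```

```bash
python3 -m jog '[[0,0,1,0,20],[0,0,2,0,20],[0,0,3,0,20],[0,0,4,0,20],[0,0,5,0,20],[0,0,5,0,20],[0,0,5,0,20],[0,0,5,0,20],[0,0,5,0,20],[0,0,5,0,20]]'
```

```text
time: 13.25
tool_pos: [0.5717, -0.004, 0.1993]
tcp_rot: [-1.156, 1.289, -1.289]
wrist_force: [-0.2, -0.2, -3.6]
width: 0.365
```

```bash
python3 -m jog '[[0,0,2,0,20],[0,0,4,0,20],[0,0,6,0,20],[0,0,8,0,20],[0,0,10,0,20],[0,0,12,0,20],[0,0,14,0,20],[0,0,16,0,20],[0,0,16,0,20],[0,0,16,0,20]]'
python3 -c "
import ov2;from ov2 import *
s=cam('side');crop(s,225,145,315,245,6,'pics/s7.png')"
```

```text
time: 14.5
tool_pos: [0.5719, -0.004, 0.2156]
tcp_rot: [-1.155, 1.289, -1.289]
wrist_force: [-1.3, 0.6, -4.9]
width: 0.367
```

View pics/s7.png

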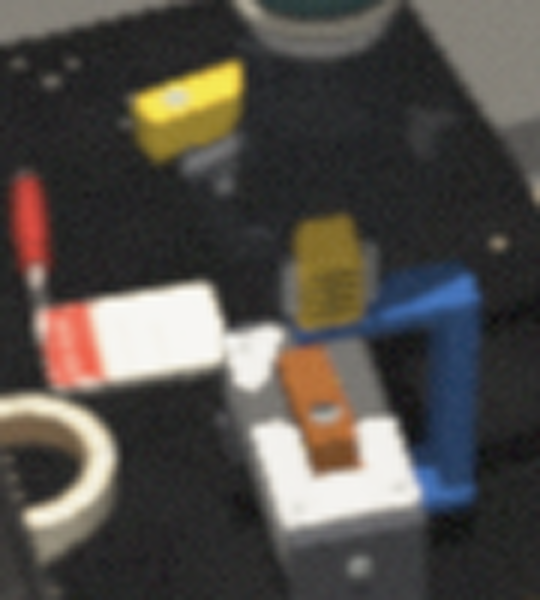

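The bar stands proud about 14 mm (crop 325,390). Lifting further, staying below the 26 mm foot stop.

```bash
python3 -m jog '[[0,0,2,0,20],[0,0,4,0,20],[0,0,6,0,20],[0,0,8,0,20],[0,0,9,0,20],[0,0,9,0,20],[0,0,9,0,20],[0,0,9,0,20],[0,0,9,0,20],[0,0,9,0,20]]'
```

```text
time: 15.8
tool_pos: [0.5719, -0.004, 0.2244]
tcp_rot: [-1.155, 1.289, -1.289]
wrist_force: [-0.3, 2.4, -6.4]
width: 0.363
```

```bash
python3 -c "
import ov2;from ov2 import *
s=cam('side');crop(s,225,145,315,245,6,'pics/s8.png')"
```

```text
(no output)
```

View pics/s8.png

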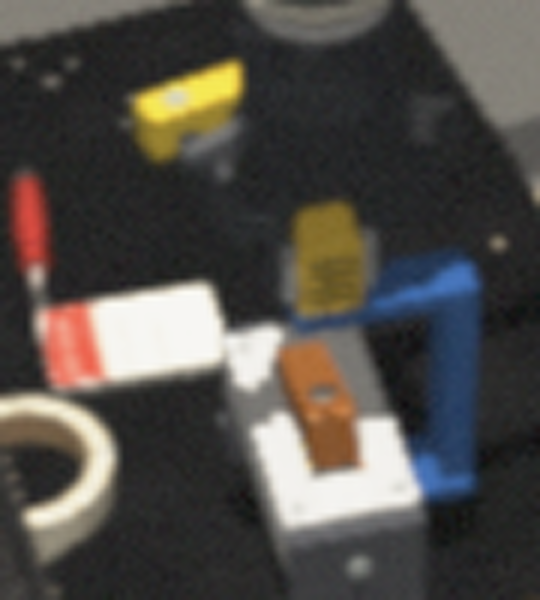

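```bash
python3 -m jog '[[0,0,-5,0,20],[0,0,-10,0,20],[0,0,-16,0,20],[0,0,-22,0,20],[0,0,-28,0,20],[0,0,-34,0,20],[0,0,-39,0,20],[0,0,-39,0,20],[0,0,-39,0,20],[0,0,-39,0,20]]'
```

```text
time: 17.1
tool_pos: [0.572, -0.004, 0.1857]
tcp_rot: [-1.155, 1.289, -1.29]
wrist_force: [-0.2, 0.3, -3.2]
width: 0.363
```

```bash
python3 -m jog '[[-10,1.1,0,0,20],[-25,2.8,0,0,20],[-40,4.4,0,0,20],[-55,6.1,0,0,20],[-70,7.7,0,0,20],[-82,9,0,0,20],[-90,10,0,0,20],[-92,0,0,0,20],[-92,-25,0,0,20],[-92,-60,0,0,20]]'
python3 -c "
import ov2;from ov2 import *
s=cam('side');crop(s,225,145,325,245,6,'pics/s9.png')"
```

```text
time: 18.35
tool_pos: [0.4802, -0.0648, 0.1855]
tcp_rot: [-1.156, 1.287, -1.289]
wrist_force: [-0.2, -0.8, -3.3]
width: 0.366
```

View pics/s9.png

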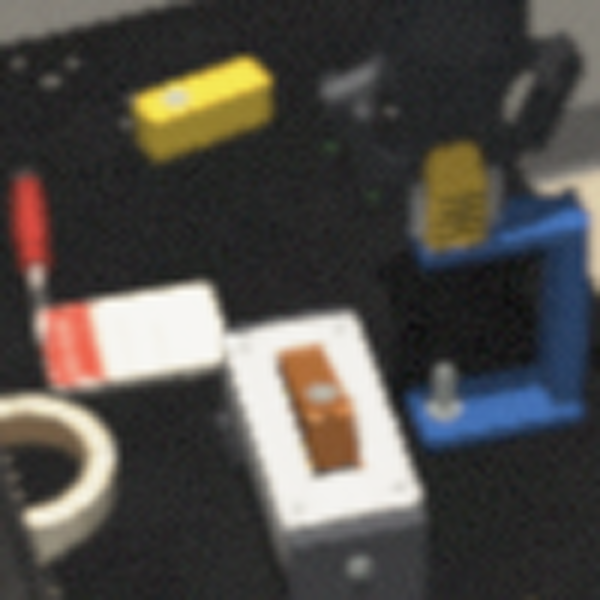

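```bash
python3 -m jog '[[0,-40,0,0,20],[0,-80,0,0,20],[0,-120,0,0,20],[0,-145,0,0,20],[0,-150,0,0,20],[0,-150,-2,0,20],[0,-150,-4,0,20],[0,-150,-5.5,0,20],[0,-150,-6,0,20],[0,-150,-6,0,20]]'
```

```text
time: 19.65
tool_pos: [0.4798, -0.2135, 0.1798]
tcp_rot: [-1.156, 1.289, -1.289]
wrist_force: [-1.9, 1.1, 2.1]
width: 0.364
```

```bash
python3 -m jog '[[0,0,0,0,45],[0,0,0,0,60],[0,0,0,0,75],[0,0,0,0,80],[0,0,0,0,80],[0,0,10,0,80],[0,0,30,0,80],[0,0,60,0,80],[0,0,90,0,80],[0,0,90,0,80]]'
python3 -c "
import ov2;from ov2 import *
s=cam('side');c=cam('top');crop(s,245,160,295,235,8,'pics/s10.png');crop(s,225,120,335,240,5,'pics/s10b.png');crop(c,240,180,310,230,11,'pics/t10.png')"
```

```text
time: 20.9
tool_pos: [0.4816, -0.2149, 0.2733]
tcp_rot: [-1.153, 1.283, -1.294]
wrist_force: [-0.5, -0.4, -0.9]
width: 0.933
```

View pics/s10.png

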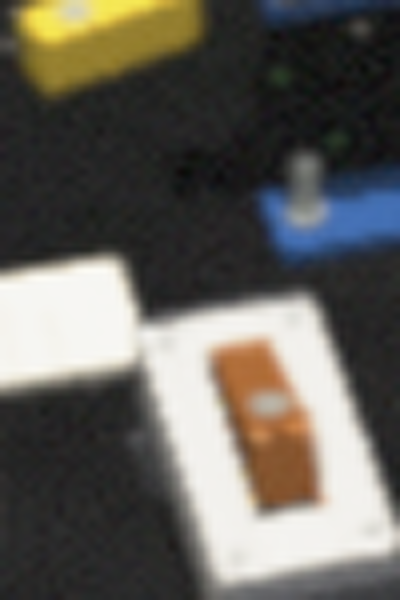

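View pics/t10.png

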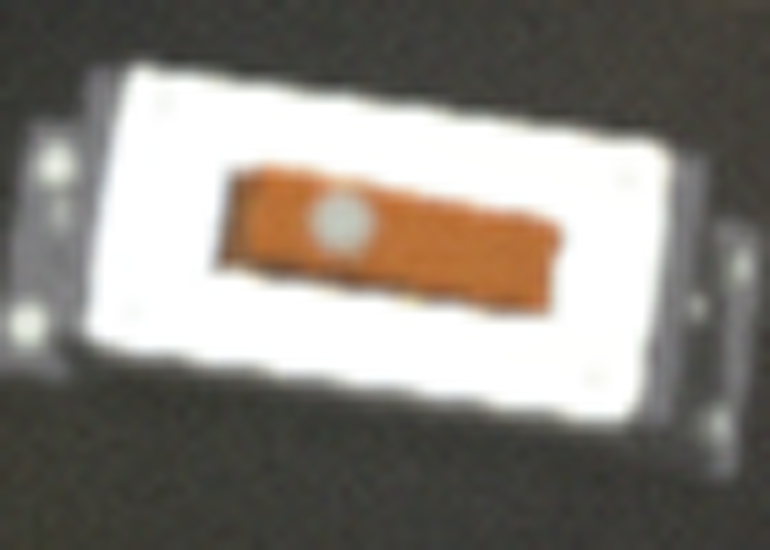

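View pics/s10b.png

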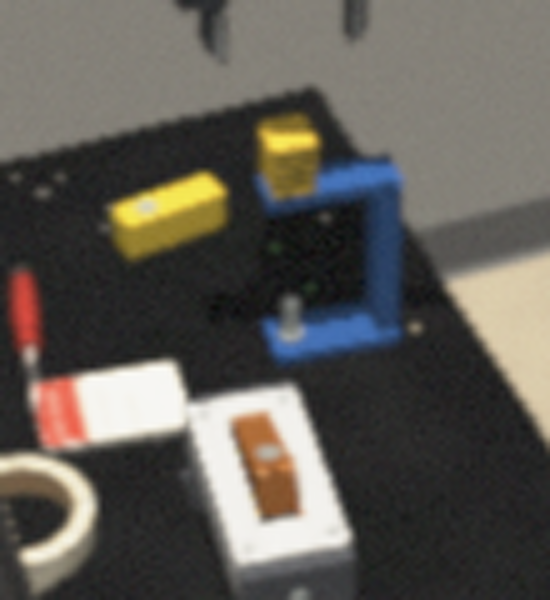

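```bash
cat > bar.py <<'E'
from ov2 import *
from scipy.optimize import least_squares
s=cam('side');c=cam('top')
def pts(p,B):
    y0,z0,a,dx=p;ca,sa=np.cos(a),np.sin(a)
    L=np.array([[x+dx,y0+y*ca-z*sa,z0+y*sa+z*ca] for x,y,z in B])
    co,si=np.cos(M[2]),np.sin(M[2])
    return np.c_[M[0]+co*L[:,0]-si*L[:,1],M[1]+si*L[:,0]+co*L[:,1],L[:,2]]
B=np.array([[.013,-.04,.032],[-.013,-.04,.032],[-.013,.04,.032],[.013,.04,.032]])
os=np.array([(212,352),(270,340),(313,418),(250,440)])/8+[245,160]-.5
ot=np.array([(562,225),(548,312),(245,270),(265,165)])/11+[240,180]-.5
f=lambda p:np.r_[(proj(s,pts(p,B))-os).ravel(),(proj(c,pts(p,B))-ot).ravel()]
o=least_squares(f,[0,.085,.1,0],loss="soft_l1",f_scale=.5);print(o.x[:2]*1e3,np.degrees(o.x[2]),o.x[3]*1e3,o.fun.round(1))
B2=B.copy();B2[:,2]=0
print("top z",pts(o.x,B)[:,2]*1e3,"bot z",pts(o.x,B2)[:,2]*1e3)
g=(0,255,0)
D2=[(pts(o.x,B),g),(pts(o.x,B2),(255,0,255)),(box(M,-.0145,.0145,-.043,.043,.098),(255,0,0))]
crop(s,245,160,295,235,8,'pics/s11.png',D2);crop(c,240,180,310,230,11,'pics/t11.png',D2)
a=cv2.imread('pics/s11.png');b=cv2.resize(cv2.imread('pics/t11.png'),(400,286));a[:0]=0
im=np.zeros((600,800,3),np.uint8);im[:,:400]=a;im[:286,400:]=b;cv2.imwrite('pics/b11.png',im)
print("center xy of top",pts(o.x,B).mean(0))
E
python3 bar.py
```

```text
[ 4.20627274 88.6176306 ] 19.147549823455424 -1.1791145437249158 [-0.3  0.   0.5 -0.   1.2  0.8  0.7 -0.3  0.  -0.5  0.1  0.7  0.5 -0.8
  0.  -0.6]
top z [105.7272155  105.7272155  131.96737551 131.96737551] bot z [ 75.49755059  75.49755059 101.73771061 101.73771061]
center xy of top [ 0.5691378  -0.02212242  0.1188473 ]
```

View pics/b11.png

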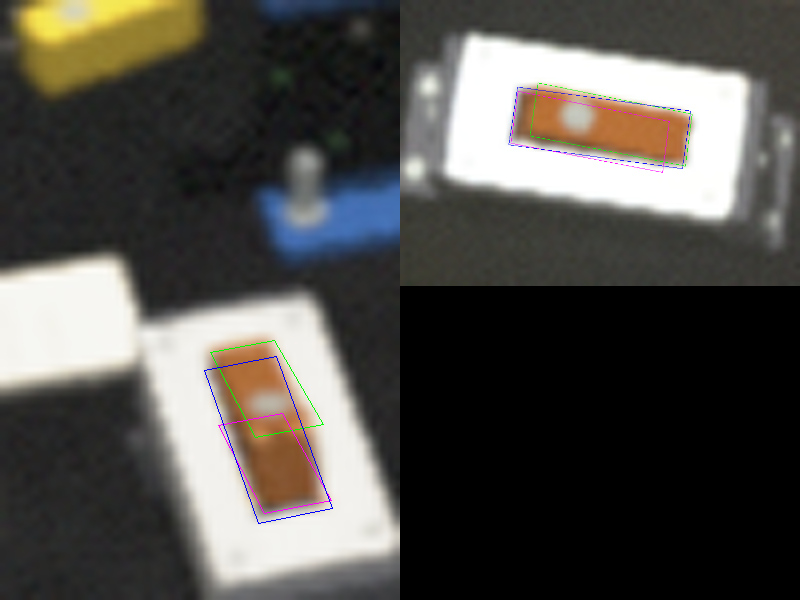

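Fit: the bar is tilted about 19° about its x (the +y end is up). Its top runs from z≈106 to 132 mm, centred in the mould. I'll grip it at its middle with the jaws along x.

```bash
python3 -m jog '[[20,45,0,0,80],[45,95,0,0,80],[70,150,0,0,80],[88,190,0,0,80],[91,197,0,0,80],[91,197,-40,0,80],[91,197,-80,0,80],[91,197,-110,0,80],[91,197,-120,0,70],[91,197,-120,0,60]]'
python3 -c "
from ov2 import *
s=cam('side');crop(s,225,145,315,245,6,'pics/s12.png')"
```

```text
time: 22.35
tool_pos: [0.57, -0.0175, 0.1485]
tcp_rot: [-1.157, 1.291, -1.289]
wrist_force: [-1.6, 0.1, -0.4]
width: 0.702
```

View pics/s12.png

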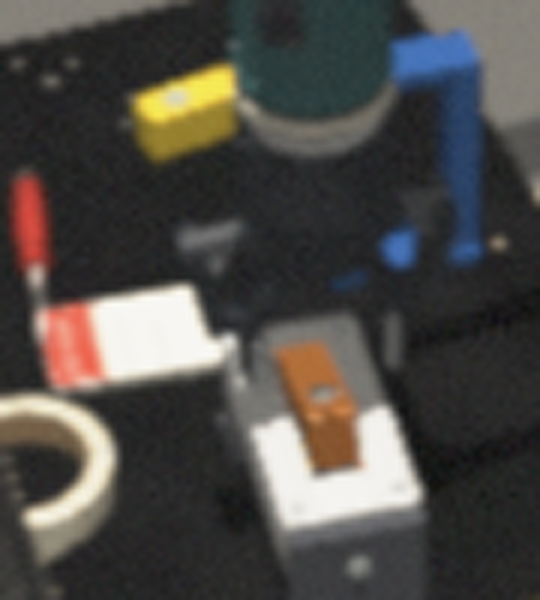

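```bash
python3 -m jog '[[0,0,-8,0,60],[0,0,-16,0,50],[0,0,-16,0,50],[0,0,-16,0,10],[0,0,-16,0,10],[0,0,-16,0,10],[0,0,-16,0,10],[0,0,-16,0,10],[0,0,-16,0,10],[0,0,-16,0,10]]' 50
python3 -c "
from ov2 import *
s=cam('side');crop(s,225,145,315,245,6,'pics/s13.png')"
```

```text
time: 23.65
tool_pos: [0.5713, -0.0169, 0.1337]
tcp_rot: [-1.154, 1.288, -1.29]
wrist_force: [3.8, 2.2, 1.0]
width: 0.289
```

View pics/s13.png

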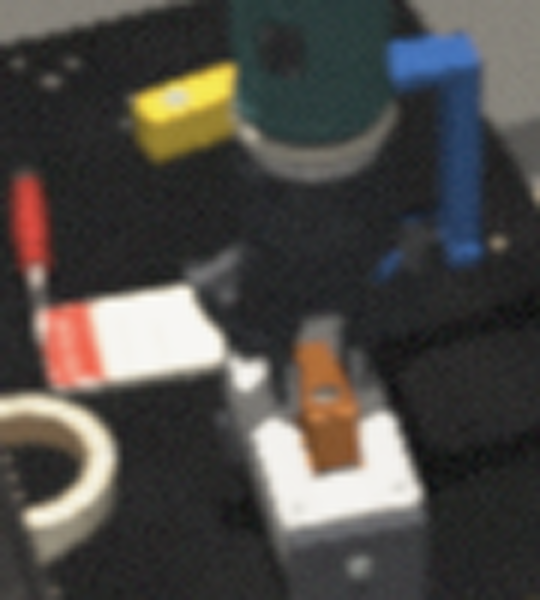

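```bash
python3 -m jog '[[0,0,4,0,10],[0,0,8,0,10],[0,0,12,0,10],[0,0,18,0,10],[0,0,24,0,10],[0,0,32,0,10],[0,0,42,0,10],[0,0,55,0,10],[0,0,70,0,10],[0,0,70,0,10]]'
python3 -c "
from ov2 import *
s=cam('side');crop(s,225,125,315,225,6,'pics/s14.png')"
```

```text
time: 24.95
tool_pos: [0.5721, -0.017, 0.2057]
tcp_rot: [-1.153, 1.286, -1.291]
wrist_force: [0.3, -0.0, -1.5]
width: 0.287
```

View pics/s14.png

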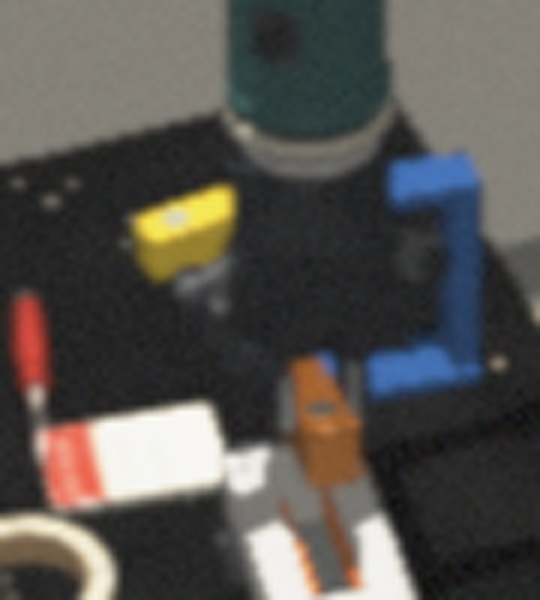

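```bash
python3 -m jog '[[-8,25,0,0,10],[-20,65,0,2,10],[-36,110,0,5,10],[-52,160,0,8,10],[-68,210,0,11,10],[-84,260,0,14,10],[-96,298,0,15,10],[-101,313,-10,15,10],[-101,313,-40,15,10],[-101,313,-70,15,10]]'
python3 -c "
from h import *
s=cam('side');crop(s,270,190,400,330,4,'pics/s15.png')
c=cam('top');crop(c,130,190,230,280,5,'pics/t15.png')"
```

```text
time: 26.25
tool_pos: [0.4695, 0.2955, 0.1318]
tcp_rot: [-1.278, 1.096, -1.096]
wrist_force: [0.1, -0.7, -0.0]
width: 0.288
```

View pics/s15.png

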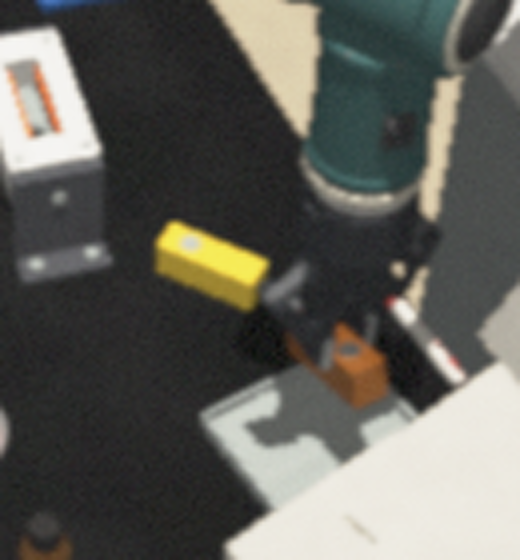

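View pics/t15.png

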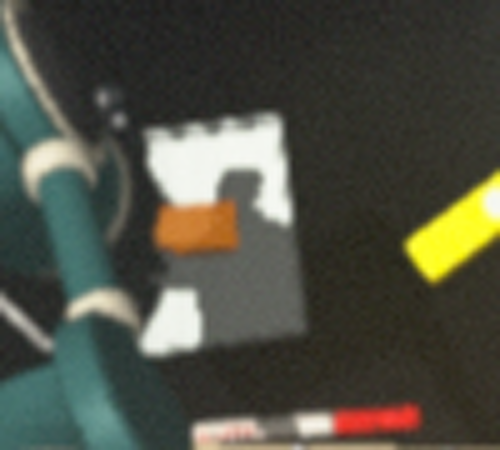

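```bash
python3 -m jog '[[0,0,-20,0,10],[0,0,-40,0,10],[0,0,-55,0,10],[0,0,-62,0,10],[0,0,-65,0,10],[0,0,-68,0,10],[0,0,-68,0,10],[0,0,-68,0,10],[0,0,-68,0,10],[0,0,-68,0,10]]'
```

```text
time: 27.6
tool_pos: [0.4698, 0.2961, 0.0654]
tcp_rot: [-1.277, 1.096, -1.096]
wrist_force: [-0.0, 0.0, -0.9]
width: 0.286
```

```bash
python3 -m jog '[[0,0,-1,0,10],[0,0,-2,0,10],[0,0,-3,0,10],[0,0,-4,0,10],[0,0,-5,0,10],[0,0,-6,0,10],[0,0,-7,0,10],[0,0,-8,0,10],[0,0,-8,0,10],[0,0,-8,0,10]]' 20
python3 -c "
from h import *
s=cam('side');crop(s,320,230,400,330,6,'pics/s16.png')"
```

```text
time: 28.85
tool_pos: [0.4699, 0.2971, 0.0594]
tcp_rot: [-1.276, 1.097, -1.096]
wrist_force: [-5.1, -0.2, 13.1]
width: 0.291
```

View pics/s16.png

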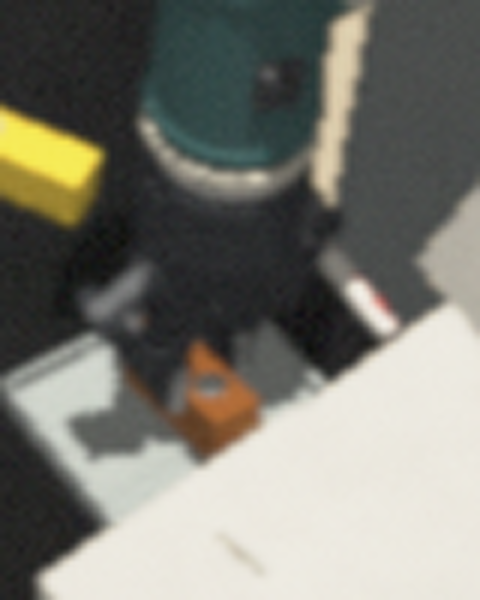

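```bash
python3 -m jog '[[0,0,-1,0,10],[0,0,-2,0,10],[0,0,-3,0,10],[0,0,-4,0,10],[0,0,-5,0,10],[0,0,-5,0,10],[0,0,-5,0,10],[0,0,-5,0,10],[0,0,-5,0,10],[0,0,-5,0,10]]' 20
```

```text
time: 30.15
tool_pos: [0.4712, 0.2995, 0.0561]
tcp_rot: [-1.27, 1.097, -1.095]
wrist_force: [-7.5, 7.5, 17.2]
width: 0.289
```

```bash
python3 -m jog '[[0,0,-1,0,10],[0,0,-2,0,10],[0,0,-3,0,10],[0,0,-4,0,10],[0,0,-4,0,10],[0,0,-4,0,10],[0,0,-4,0,10],[0,0,-4,0,10],[0,0,-4,0,10],[0,0,-4,0,10]]' 20
python3 -c "
from h import *
s=cam('side');crop(s,320,230,400,330,6,'pics/s17.png')"
```

```text
time: 31.4
tool_pos: [0.4726, 0.3007, 0.053]
tcp_rot: [-1.266, 1.096, -1.095]
wrist_force: [-6.2, 8.8, 17.6]
width: 0.288
```

View pics/s17.png

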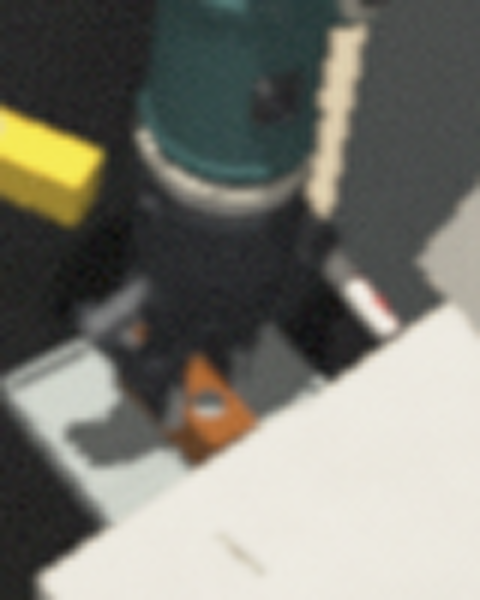

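```bash
python3 -m jog '[[0,0,-1,0,10],[0,0,-2,0,10],[0,0,-3,0,10],[0,0,-4,0,10],[0,0,-4,0,10],[0,0,-4,0,10],[0,0,-4,0,10],[0,0,-4,0,10],[0,0,-4,0,10],[0,0,-4,0,10]]' 20
```

```text
time: 32.7
tool_pos: [0.4739, 0.3015, 0.0497]
tcp_rot: [-1.263, 1.094, -1.095]
wrist_force: [-3.1, 10.4, 18.2]
width: 0.29
```

```bash
python3 -m jog '[[0,2,1,0,10],[0,3,3,0,10],[0,4,4,0,10],[0,4,4,0,10],[0,4,4,0,35],[0,4,4,0,45],[0,4,4,0,50],[0,4,4,0,50],[0,4,20,0,50],[0,4,50,0,50]]'
python3 -c "
from h import *
s=cam('side');crop(s,320,230,400,330,6,'pics/s18.png')
c=cam('top');crop(c,130,190,230,280,5,'pics/t18.png')"
```

```text
time: 33.95
tool_pos: [0.4688, 0.2995, 0.0942]
tcp_rot: [-1.28, 1.097, -1.096]
wrist_force: [0.1, -0.7, 0.4]
width: 0.587
```

View pics/s18.png

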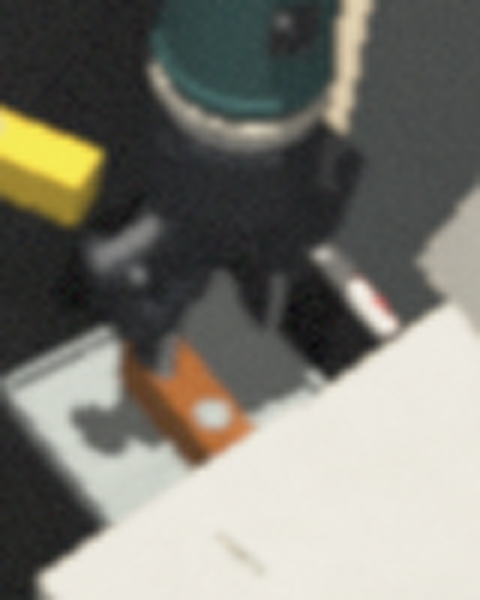

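View pics/t18.png

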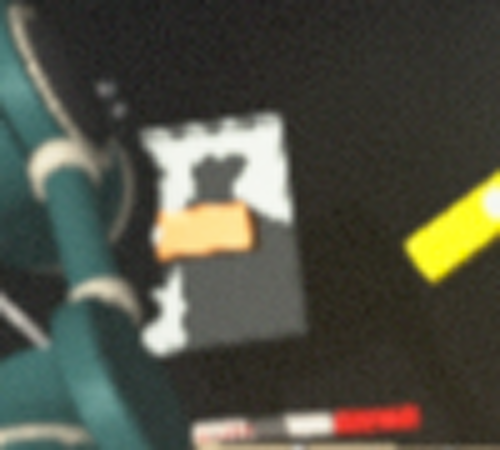

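Bar released and looks flat in the tray. I'll move the arm up and clear, then check the scene.

```bash
python3 -m jog '[[0,0,30,0,50],[0,0,70,0,50],[-10,0,110,0,50],[-10,-40,140,0,50],[-10,-90,150,0,50],[-10,-140,150,0,50],[-10,-190,150,0,50],[-10,-240,150,0,50],[-10,-280,150,0,50],[-10,-280,150,0,50]]'
python3 -c "
from h import *
s=cam('side');cv2.imwrite('pics/s19.png',s['pixels'][:,:,::-1])
c=cam('top');crop(c,130,190,200,280,6,'pics/t19.png');crop(c,110,140,415,290,2.6,'pics/tw19.png')"
```

```text
time: 35.3
tool_pos: [0.4596, 0.0179, 0.2445]
tcp_rot: [-1.276, 1.099, -1.1]
wrist_force: [-0.9, 0.1, -0.1]
width: 0.586
```

View pics/t19.png

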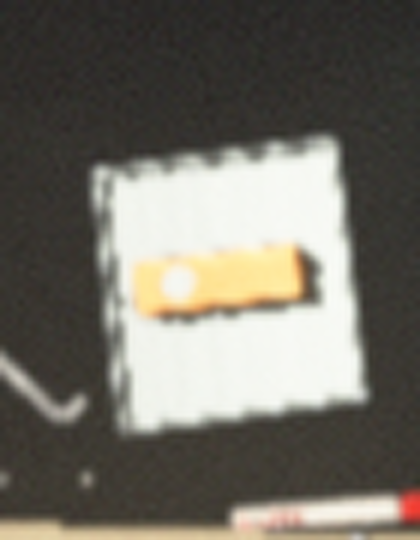

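View pics/tw19.png

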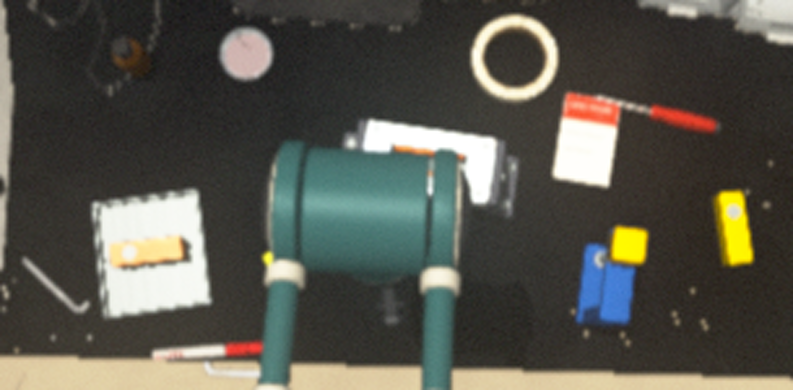

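View pics/s19.png

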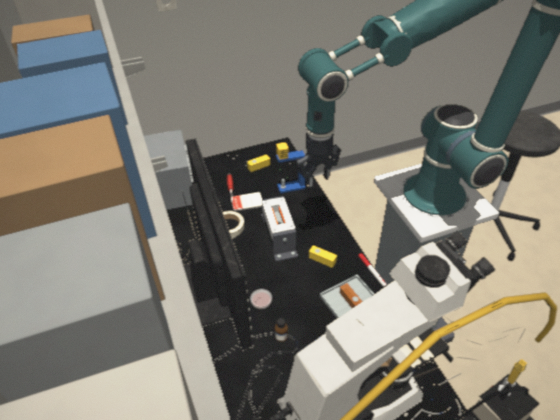

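```bash
python3 - <<'E'
from h import *
c=cam("top");s=cam("side")
P=np.array([ray(c,u,v,.035) for u,v in np.array([(133,262),(298,243),(305,300),(140,318)])/6+[130,190]-.5])
m=P.mean(0);print(m,[np.linalg.norm(P[i]-P[i-1]).round(4) for i in range(4)])
d=m[:2]-[.470,.296];a=np.radians(9);print("tray xy",d@[np.cos(a),np.sin(a)],d@[-np.sin(a),np.cos(a)])
T=(m[0],m[1],a)
T2=(.480,-.214,np.radians(-6.3))
D=[(box(T,-.013,.013,-.04,.04,.035),(0,255,0)),(box(T2,-.075,.015,-.02,.02,.01),(0,255,0)),(box(T2,-.016,.016,-.016,.016,.191),(0,0,255))]
crop(s,320,265,400,325,8,"pics/s20.png",D);crop(c,335,210,395,280,7,"pics/t20.png",D)
a1=cv2.imread("pics/s20.png");b=cv2.imread("pics/t20.png");im=np.zeros((500,800,3),np.uint8);a1=cv2.resize(a1,(400,300));im[:300,:400]=a1;im[:490,400:][:,:400]=b[:, :400];cv2.imwrite("pics/c20.png",im)
E
```

```text
[0.46993498 0.29677971 0.035     ] [np.float64(0.0276), np.float64(0.0801), np.float64(0.0281), np.float64(0.0798)]
tray xy 5.775329846991411e-05 0.0007802768994300633
```

View pics/c20.png

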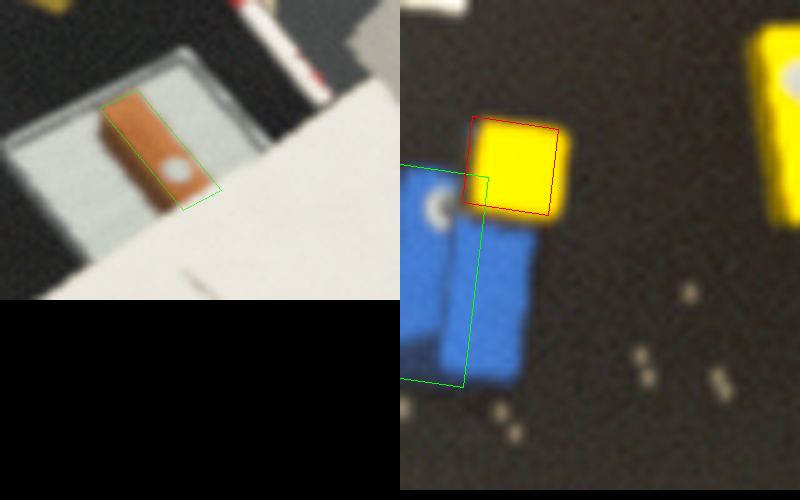

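```bash
python3 -c "
from workcell import bot
print(bot.finish_job())"
```

```text
the job is handed in; nothing more can be done
None
```

I handed the job in at about 35 s of the 64 s allowed. The bar is in the tray and the tool stands upright clear of the mould. `finish_job` gives no verdict, so this rests on my own checks.

- **Finding the hole:** A poke at the middle met the plate. Sliding the pin along +y under light pressure, it dropped into the hole about 12 mm from the middle. I checked this by rising to about z = 64 with almost no force.
- **Pushing the bar up:** I raised the pin tip to about z = 90, so the bar stood well proud. It came up tilted by about 19°, more than the "little" tilt expected.
- **Tool:** I withdrew it and stood it at about (0.48, -0.21), roughly 0.2 m from the mould. Its grip block and foot match an upright tool in the top view to within about 1 pixel.
- **Bar:** I gripped it across x, lifted it out and lowered it into the tray. Lowering it with a light grip levelled it against the tray floor, with at most about 18 N on the wrist.

**Last checks:**
- Seen from above, the bar's middle is within 1 mm of the tray's middle. Its top measures 80 x 28 mm at the height expected when flat (nominal 80 x 26), dot side up.
- The side view outline is about 1 pixel off, within the calibration error.
- The tape roll, petri dish, bottle and marker look unmoved in the last pictures. I judged that by eye and did not measure it.
- The gripper is clear of everything.

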